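# Find the high spot of a knocked handwheel and brake it there

## Robot

A 7-joint arm with a two-finger parallel gripper is mounted at the origin on a cart in front of the work surface, level with it; the furniture and walls round the work are solid. World frame = base frame: x ahead of the robot, y to its left, z up, the work surface at z = 0. Lengths are in mm, angles in degrees, forces in N, time in s.
With the tool pointing down it reaches from about 425 to 875 mm from the base axis. Payload 4.7 kg.
Tool frame: the origin (TCP) lies where the fingers leave the gripper's body, on its centre line; the fingertips stand 73 mm ahead of it and the grasp point (between the pads) lies 54 mm ahead of it; z points along the fingers, y is the line along which they close (so a half turn about z gives the same grasp; the last joint's range is limited). The gripper opens to 85 mm and grips with 20 to 120 N. Pads are 22 mm wide; open, the fingers measure 114 mm over their backs; the gripper's body (76 mm by 85 mm) begins 54 mm behind the grasp point. The pads swing forward as they close: fully open they stand 13 mm farther back than shut.
Start: joints at [-70.296, 18.392, -4.016, 83.108, 1.295, 78.541, -3.26], TCP at [210.527, 614.976, 303.949] pointing down, gripper open.
Joint ranges: [-163.93, 163.93], [-17.29, 119.83], [-79.2, 71.16], [3.27, 140.29], [-89.18, 269.18], [5.43, 117.66], [-154.24, 154.24]. Speed limits (degrees/s): [147.25, 147.25, 180, 180, 180, 180, 180].

## Interface

Orientations are given as [roll, pitch, yaw] about the fixed x, y, z axes, in that order (R = Rz(yaw) Ry(pitch) Rx(roll)).
In Python, from bench import ctrl, cams, ticket, spotter gives the robot as it stands.
- The arm moves only by the tool apply_moves, never from a script. Its argument "rows" is a list of rows, each a list of 7 numbers: the turn, a rotation vector about the tool's x, y, z in rad, then the shift along the tool's x, y, z in cm, then the opening, from 0 (shut) to 1 (fully open). A call has 1 to 5 rows; each row shifts and turns the commanded pose from where the row before left it, along the tool's axes as they then stand; what a row does not reach is not made up. A row lasts 1/12 s, in which the tool goes at most 41.7 mm and 7.16 degrees, less where a joint would pass 70% of its speed; a pose out of reach is approached as far as the arm can. A call with a gripper value outside its range is refused whole. The fingers move at their own pace and stop on an object; "squeeze" is the grip in N (left out, the last holds). Time passes only in rows, so rows that do not move let the fingers close. It gives the time, the measured TCP pose, the force, the opening and the grip force at its end, in the units of the state.
- ctrl.observe(): the state, without advancing time (a new reading comes with each control period).
- cams.grab_frame(name): name is "scene" or "side" or "wrist"; returns (picture, depth): 420x560x3 uint8, blue, green, red; 420x560 float32, mm along the optical axis (not along the pixel's ray), 0 where there is no reading.
- cams.camera_info(name): a dict with "mtx" (3x3 intrinsics, pixels), "k1" (the pictures are not rectified: a ray, as slopes to the right and down, at radius r is drawn at 1 + k1 r^2 times it, then the intrinsics apply), "R" (3x3) and "t" (3): a world point X has camera coordinates R X + t. Camera axes: x right, y down, z forward; pixel columns grow to the right and rows downward; lengths in mm; the calibration is good to about 2 mm. A picture is of the moment at which its call begins: read the wrist's pose just before it. camera_info takes no time and is no camera call; for the wrist camera it gives the pose at the moment of the call.
- ticket.job_done(): hands the job in; it is judged then, once.
Trained networks look in the newest picture that a camera, given by its name, has taken for a name from the list of things; names that differ only in an ending like _2 or _b are one class to them, and where a whole thing is asked for, a point or a joint stands for the part that bears it (a point fixed in the world has none). Each returns a list of dicts, best first, with "confidence" (0 to 1); they miss things now and then, are a little off and sometimes report something else, mostly with a low value. They report only what shows in the picture. A call takes as long as a camera call.
- spotter.search_frame(camera, thing): "extent" ([left, top, right, bottom] in pixels, round what is visible of it).
- spotter.outline_of(camera, thing): "pixels" (420x560 bool, what is visible of it) and "extent" ([left, top, right, bottom] in pixels, round what is visible of it).
The state is a dict: "time_s": time; "q": joint angles; "joint_velocities": joint speeds; "effort": joint torques, N m; "tcp_pos": TCP position; "tcp_rot": TCP orientation; "ft_force": force on the tool from outside, world axes, zero at the start; "ft_torque": the same for the moment, N m; "finger_gap": opening from 0.0 (shut) to 1.0 (fully open); "grasp_force": force on a finger pad.
Only numpy, scipy, OpenCV 4.12 (cv2) and the standard library are available. Lean on these libraries where they do the work, as an engineer would, in place of code of your own. Each camera call takes 0.05 s, during which the arm holds its last target. There are 200 camera calls.

## Task

The aluminium handwheel with the black handle on the truing stand has one high spot on its rim that is to be filed off. Gently slide the red-knobbed feeler along its rail until its tip just touches the rim, then turn the wheel slowly, feel where the feeler drags hardest, and stop with the middle of that high spot at the feeler, which must never press on the rim with more than 14 N. Then press the red brake pad down until the brake grips the wheel there, let go, and leave the tools lying about the stand where they are.

Things in the scene. Friction and masses are not known exactly. Their poses are not given: they have to be found in the camera images.
- truing_stand: green cast stand, fixed on the bench: round foot 148 mm across with a rail arm and a brake lug. Origin on the vertical spindle axis at bench level; z up; its +y axis points along the rail, away from the spindle. The rail is 20 mm high and ends 191 mm from the axis; the brake lug points 350 degrees round from +x to +y. Left of and before the stand stands a bench grinder, 0.28 m high: pass above it
- handwheel: solid aluminium handwheel, rim radius 64 mm; one high spot, place unknown and hardly visible, stands 3 mm proud and fades out 33 degrees (37 mm of rim) to either side. Turns without end both ways on its spindle, bearing friction 0.03 N m, stays where left. Origin on the axis at the wheel's underside, 54 mm above the bench; +x points to the handle. Rim top at 72 mm, hub top at 82 mm
- handle_grip (a point): grip point of the wheel's upright black handle, a sleeve of 18 mm diameter that spins freely on its pin, 46 mm from the spindle axis; this point is 116 mm above the bench, the handle reaches from 73 to 131 mm
- feeler: dark steel carriage, 44 mm wide, 40 mm long, red knob on top; its sprung ball-tipped plunger points to the spindle axis. Slides on the rail along the stand's y axis by 45 mm in all, friction 15 N, stays where left. The plunger gives 1 mm per 2.5 N (9 mm at most); friction on the rim about 0.45. Origin below the knob, 20 mm above the bench, axes as the stand's
- feeler_knob (a point): grip point of the feeler's upright red knob, 17 mm diameter, 104 mm above the bench; the knob's top is at 116 mm, its shoulder at 78 mm
- feeler_tip (a point): front of the feeler's ball tip when it is not pressed in, 63 mm above the bench, 50 mm from the knob towards the spindle axis; a point of the carriage, so it does not show how far the tip is pressed in. At the start it stands 13 to 32 mm short of the round part of the rim and never faces the high spot
- brake: rocker on the stand's lug, pivot 40 mm above the bench, 85 mm from the spindle axis, origin there, +x outward to its red pad. Pressing the pad down lifts a sprung rubber shoe (4 N per mm) to the wheel's underside after 4 to 6 mm of lift; the pad moves 1.6 times as far. Moving the pad takes 5 to 7 N, 10 to 14 N once the shoe bites; it stays where left
- brake_press (a point): top of the red ribbed brake pad (34 by 28 mm) where it is pressed straight down, 140 mm from the spindle axis, about 68 mm above the bench before braking and about 15 mm lower when the brake holds well
- flat_file: flat file with wooden handle, 272 mm, lying loose left of the stand; leave alone
- marker_pen: black and white marker pen, 131 mm, lying loose; leave alone
- sanding_block: tan sanding block, 58 by 92 by 28 mm, loose behind the stand on the left; leave alone
- oil_bottle: white bottle with red cap and green band, 160 mm high, 55 mm across, standing loose at the back left; leave alone

How it is judged (in metres and radians):
On the way, in this order (a step that is already met when the one before it is completed fails the run):
1. the feeler's tip is brought up to touch the rim (contact force between feeler and handwheel above 0.3 N), for 0.2 s.
2. the wheel is turned until its high spot stands at the feeler (horizontal distance between rim_high_spot_c0 and feeler_tip below 0.015 m), for 0.2 s.
At the end, for the whole second after the job is handed in: The middle of the rim's high spot stands within 15 mm of the feeler's tip, the feeler touches the rim (over 0.3 N), the brake shoe presses on the wheel with over 2 N, the wheel is at rest (horizontal distance between rim_high_spot_c0 and feeler_tip below 0.015 m and contact force between feeler and handwheel above 0.3 N and contact force between brake and handwheel above 2 N and angular speed of handwheel below 0.05 rad/s).
It fails at once if the feeler presses on the rim with more than 14 N (contact force between feeler and handwheel above 14 N).
It fails at once if the wheel is spun fast instead of turned slowly (angular speed of handwheel above 3 rad/s).
It fails at once if a tool or bottle lying about is moved more than 30 mm (distance of any of flat_file, marker_pen, sanding_block, oil_bottle from where it was at the start of the episode above 0.03 m).
It also fails if it takes over 72 s, if anything falls off the work surface, if the arm or the gripper's body presses on something with over 40 N, if the wrist force passes 120 N, or if a joint passes its speed limit or range.

## Working session

There is one attempt and no reset: what is moved stays moved. The work goes in short steps, Python scripts to look and compute and a tool call to move; the robot and the scene stay as the last step left them, time stands still between calls to the robot, and variables do not carry over. Pictures are saved under pics/ and viewed, at most 10 in all, crops included, and the job is handed in when it is done.

Besides the shell and the picture viewer there is one more tool, called after ">>>" by a JSON object that holds its "op" and its "data", one argument or row to a line. apply_moves: Moves the arm, as the interface text tells. Its arguments: {"type":"object","properties":{"rows":{"type":"array"},"squeeze":{"type":"number"}},"required":["rows"]}

```bash
ls && mkdir -p pics
cat > h.py <<'E'
import numpy as np,cv2
from bench import ctrl,cams,ticket,spotter
def pose_R(s):
    from scipy.spatial.transform import Rotation as Ro
    return Ro.from_euler('xyz',s['tcp_rot'],degrees=True).as_matrix()
def cloud(name):
    info=cams.camera_info(name); im,d=cams.grab_frame(name)
    v,u=np.mgrid[0:420,0:560]
    K=np.array(info['mtx'],float);k1=info['k1']
    p=np.stack([u,v],-1).reshape(-1,1,2).astype(np.float64)
    n=cv2.undistortPoints(p,K,np.array([k1,0,0,0.])).reshape(420,560,2)
    c=np.dstack([n[...,0]*d,n[...,1]*d,d])
    R=np.array(info['R']);t=np.array(info['t'])
    X=(c-t)@R
    X[d==0]=np.nan
    return im,d,X,info
def proj(P,info):
    P=np.atleast_2d(P).astype(float)
    R=np.array(info['R']);t=np.array(info['t'],float)
    return cv2.projectPoints(P,cv2.Rodrigues(R)[0],t,np.array(info['mtx'],float),np.array([info['k1'],0,0,0.]))[0].reshape(-1,2)
E
python3 - <<'E'
from h import *
print(ctrl.observe())
ims=[]
for n in ['scene','side']:
    im,d,X,info=cloud(n); np.save(n+'.npy',X); cv2.imwrite(f'pics/{n}0.png',im)
    print(n, -np.array(info['R']).T@np.array(info['t']))
    for th in ['truing_stand','handwheel','handle_grip','feeler','feeler_knob','feeler_tip','brake','brake_press']:
        r=spotter.outline_of(n,th)
        for q in r[:1]:
            m=q['pixels']; pts=X[m]; pts=pts[~np.isnan(pts[:,0])]
            print(th,round(q['confidence'],2),np.round(q['extent']),m.sum(),np.round(np.median(pts,0)) if len(pts) else None, np.round(np.percentile(pts,[2,98],axis=0)).tolist() if len(pts) else None)
E
```

```text
pics
{'time_s': 0.0, 'q': array([-70.29307287,  18.43857527,  -4.0154652 ,  83.17414684,
         1.2943894 ,  78.53978892,  -3.25996342]), 'joint_velocities': array([-0.01238948,  0.10047543, -0.07707004,  0.01372379,  0.03229897,
       -0.04565719, -0.04509653]), 'effort': array([ 7.98724909e-05, -4.93588114e+01, -3.82080199e-01, -3.14330935e+01,
        1.29916784e-02,  1.17583293e-02, -1.39571938e-05]), 'tcp_pos': array([210.44809873, 614.57734876, 302.83545229]), 'tcp_rot': array([-1.79892695e+02,  5.09751822e-03,  1.61102662e+02]), 'ft_force': array([ 0.73074845,  0.09243273, -0.47883126]), 'ft_torque': array([ 0.02326162,  0.05255685, -0.01127836]), 'grasp_force': 0.0, 'finger_gap': 1.002343695465606}
scene [ 168.63601691 -409.26499892  795.25100311]
truing_stand 0.7 [310. 220. 384. 352.] 4176 [ 568. -167.   44.] [[438.0, -206.0, 3.0], [654.0, -30.0, 116.0]]
handwheel 0.67 [357. 237. 384. 304.] 1218 [ 596. -148.   68.] [[563.0, -201.0, 58.0], [640.0, -110.0, 125.0]]
handle_grip 0.56 [374. 234. 381. 256.] 95 [ 636. -126.  112.] [[231.0, -372.0, 77.0], [643.0, -119.0, 702.0]]
f
[... 521 characters left out ...]
, 70.0]]
side [ 597.30139423 1042.49196061  776.64464793]
truing_stand 0.63 [233. 159. 294. 205.] 1718 [ 623. -144.   57.] [[524.0, -223.0, 3.0], [687.0, -25.0, 115.0]]
handwheel 0.88 [235. 161. 275. 184.] 820 [ 627. -149.   68.] [[567.0, -227.0, 54.0], [684.0, -106.0, 124.0]]
handle_grip 0.61 [234. 161. 275. 186.] 811 [ 627. -149.   69.] [[567.0, -226.0, 56.0], [684.0, -106.0, 124.0]]
feeler_tip 0.32 [203. 241. 230. 307.] 1358 [710. 333. 101.] [[687.0, 303.0, 12.0], [738.0, 341.0, 162.0]]
brake 0.52 [242. 190. 256. 201.] 111 [645. -38.  66.] [[631.0, -117.0, 32.0], [664.0, -15.0, 70.0]]
brake_press 0.45 [241. 185. 250. 201.] 116 [644. -38.  66.] [[629.0, -118.0, 20.0], [665.0, -14.0, 70.0]]
```

View pics/scene0.png

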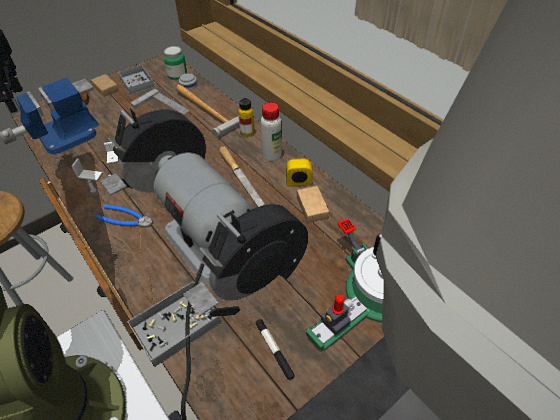

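View pics/side0.png

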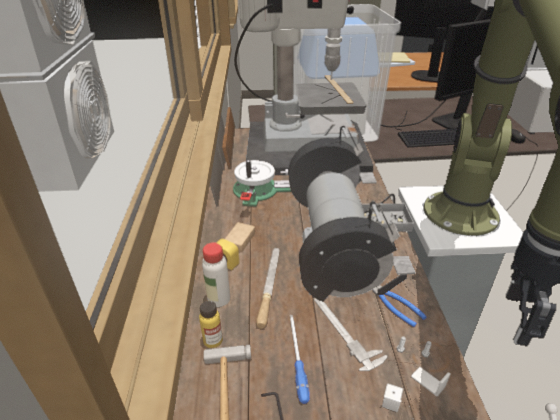

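Run:
```python
import numpy as np,cv2
from scipy.optimize import least_squares
for n in ['scene','side']:
    X=np.load(n+'.npy').reshape(-1,3)
    m=(X[:,0]>540)&(X[:,0]<720)&(X[:,1]>-260)&(X[:,1]<-70)&(X[:,2]>67)&(X[:,2]<76)
    P=X[m]
    # outer boundary circle fit: hull points
    h=cv2.convexHull(P[:,:2].astype(np.float32))[:,0]
    f=lambda p:np.hypot(h[:,0]-p[0],h[:,1]-p[1])-p[2]
    r=least_squares(f,[620,-150,64],loss='soft_l1')
    f2=lambda p:np.hypot(h[:,0]-p[0],h[:,1]-p[1])-64
    r2=least_squares(f2,[620,-150],loss='soft_l1')
    print(n,m.sum(),len(h),r.x,r2.x,np.round(P.mean(0),1))
```

```text
scene 625 26 [ 625.59649243 -169.56691987   63.28592177] [ 626.19100899 -170.18484892] [ 594.  -147.5   70.8]
side 358 28 [ 625.64434282 -169.8691448    65.15817486] [ 625.56160324 -168.95913103] [ 624.1 -162.8   70.5]
```

Scene: the stand is at about px (365,285), with the rail towards the lower left, the feeler knob at (339,300) and the brake pad at (347,228). It is partly hidden by a grey machine at the right. Side: the wheel is at (255,175), with a drill press just behind it, to the right of the robot. I'll map these obstacles and fit the exact points next.

Run:
```python
import numpy as np,cv2
A=np.load('scene.npy');B=np.load('side.npy')
for n,X in (('scene',A),('side',B)):
    P=X.reshape(-1,3);P=P[~np.isnan(P[:,0])]
    # max height map, 50mm cells
    print(n);print('y\\x  ',list(range(350,900,50)))
    for y in range(350,-550,-50):
        row=[]
        for x in range(350,900,50):
            m=(abs(P[:,0]-x)<25)&(abs(P[:,1]-y)<25)&(P[:,2]<1200)
            row.append(int(np.percentile(P[m,2],98)) if m.sum()>3 else -1)
        print(y,row)
im=cv2.imread('pics/scene0.png').astype(int)
red=(im[...,2]>130)&(im[...,1]<60)&(im[...,0]<60)
for nm,(x0,x1,y0,y1) in {'knob':(440,560,-210,-130),'pad':(600,690,-90,0)}.items():
    m=red&(A[...,0]>x0)&(A[...,0]<x1)&(A[...,1]>y0)&(A[...,1]<y1)
    p=A[m];print(nm,m.sum(),np.round(p.mean(0),1),np.round(np.percentile(p,[3,97],axis=0),1).tolist())
    t=p[p[:,2]>(110 if nm=='knob' else 62)];print(' top',len(t),np.round(t.mean(0),1))
    q=np.argwhere(m);print(' px',q.mean(0))
for n,X in (('scene',A),('side',B)):
    P=X.reshape(-1,3)
    m=(abs(P[:,0]-625)<60)&(abs(P[:,1]+170)<60)&(P[:,2]>95)&(P[:,2]<140)
    print(n,'handle',m.sum(),np.round(P[m].mean(0),1),np.round(P[m].max(0),1),np.round(P[m].min(0),1))
```

```text
scene
y\x   [350, 400, 450, 500, 550, 600, 650, 700, 750, 800, 850]
350 [269, 268, 242, 224, 1, 21, 1, 160, 171, 176, 257]
300 [271, 268, 235, 220, 1, 17, 2, 160, 171, 176, 257]
250 [181, 201, 200, -1, 7, 10, 1, 2, 171, 176, 257]
200 [184, 202, 201, -1, 7, 8, 57, 66, 171, 176, 257]
150 [184, 202, 201, -1, -1, 1, 28, 65, 170, 176, 257]
100 [183, 201, 200, -1, -1, 2, 30, 29, 170, 176, 257]
50 [177, 198, 196, -1, -1, 1, 29, 27, 170, 176, 257]
0 [271, 278, 242, 224, 2, 1, 67, 1, 171, 176, 257]
-50 [269, 260, 241, 220, 3, 4, 69, 3, 170, 177, 257]
-100 [15, 15, 2, 3, 3, 73, 130, 2, -1, -1, -1]
-150 [16, 4, 70, 116, 73, 74, 132, -1, -1, -1, -1]
-200 [15, 2, 58, 100, 72, 72, -1, -1, -1, -1, -1]
-250 [34, 35, 35, 35, 34, -1, -1, -1, -1, -1, -1]
-300 [35, 35, 35, 35, -1, -1, -1, -1, -1, -1, -1]
-350 [206, 206, 202, 36, -1, -1, -1, -1, -1, -1, -1]
-400 [-1, 207, 206, -1, -1, -1, -1, -1, -1, -1, -1]
-450 [-1, -1, -1, -1, -1, -1, -1, -1, -1, -1, -1]
-500 [-1, -1, -1, -1, -1, -1, -1, -1, -1, -1, -1]
side
y\x   [350, 400, 450, 500, 550, 600, 650, 700, 750, 800, 850]
350 [268, 271, 242, 223, 146, 23
[... 702 characters left out ...]
5, 171, 550, 545]
-350 [206, 206, 206, 84, 544, 547, 545, 88, 172, 547, 549]
-400 [208, 532, 532, 157, 500, 85, 539, 382, 171, 538, 540]
-450 [526, 526, 527, 524, 448, 172, 307, 324, 172, 256, -1]
-500 [425, 208, 208, 357, 420, 171, 277, 84, 172, 257, -1]
knob 99 [ 489.6 -170.1   99.8] [[483.1, -177.5, 74.2], [497.5, -160.6, 117.7]]
 top 59 [ 490.8 -169.7  115.4]
 px [303.27272727 338.05050505]
pad 117 [649.3 -33.8  67.1] [[637.3, -49.3, 64.1], [663.4, -16.2, 69.8]]
 top 117 [649.3 -33.8  67.1]
 px [226.11965812 346.21367521]
scene handle 71 [ 637.  -125.7  117.3] [ 645.3 -118.4  133.6] [ 633.1 -130.7   96. ]
side handle 66 [ 642.1 -121.3  114.5] [ 650.5 -113.2  132.2] [ 633.9 -132.    95.5]
```

Run:
```python
import numpy as np
from h import *
print(np.round(pose_R(ctrl.observe()),3))
P=np.load('side.npy').reshape(-1,3)
for x in range(350,800,50):
    m=(abs(P[:,0]-x)<25)&(P[:,2]>130)&(P[:,2]<900)&(P[:,1]<-180)&(P[:,1]>-500)
    if m.sum()>5: print(x,m.sum(),'ymax',np.round(np.percentile(P[m,1],99)),'z',np.round(np.percentile(P[m&(P[:,1]>-330),2],[1,99])) if (m&(P[:,1]>-330)).sum() else None)
```

```text
[[-0.946  0.324  0.   ]
 [ 0.324  0.946  0.   ]
 [-0.     0.    -1.   ]]
350 1355 ymax -362.0 z None
400 765 ymax -359.0 z None
450 890 ymax -362.0 z None
500 1657 ymax -405.0 z None
550 1074 ymax -317.0 z [517. 551.]
600 573 ymax -311.0 z [493. 538.]
650 410 ymax -320.0 z [466. 499.]
700 45 ymax -378.0 z None
750 400 ymax -185.0 z [134. 173.]
```

>>> {"op": "apply_moves", "data": {
  "rows": [
    [0,0,0.1033,0,0,-2.5,1],
    [0,0,0.1033,0,0,-2.5,1],
    [0,0,0.1033,0,0,-2.5,1],
    [0,0,0.1033,0,0,-2.5,1],
    [0,0,0.1033,0,0,-2,1]
  ]
}}

```text
time_s: 1.32
tcp_pos: [210.5, 615.0, 426.3]
tcp_rot: [179.9, -0.1, 131.2]
ft_force: [0.4, 0.3, 0.5]
finger_gap: 0.996
grasp_force: 0.0
```

>>> {"op": "apply_moves", "data": {
  "rows": [
    [0,0,0.1033,0,0,0,0.6],
    [0,0,0.1033,0,0,0,0.6],
    [0,0,0.1033,0,0,0,0.6],
    [0,0,0.1033,0,0,0,0.6],
    [0,0,0.1033,0,0,0,0.6]
  ]
}}

```text
time_s: 1.73
tcp_pos: [210.5, 615.0, 424.0]
tcp_rot: [180.0, -0.0, 101.6]
ft_force: [0.3, 0.2, -0.4]
finger_gap: 0.601
grasp_force: 0.0
```

>>> {"op": "apply_moves", "data": {
  "rows": [
    [0,0,0.1033,0,0,0,0.6],
    [0,0,0.1033,0,0,0,0.6],
    [0,0,0,0,0,0,0.6]
  ]
}}

```text
time_s: 1.98
tcp_pos: [210.5, 615.0, 424.0]
tcp_rot: [180.0, -0.0, 89.9]
ft_force: [0.7, -0.0, -0.2]
finger_gap: 0.6
grasp_force: 0.0
```

>>> {"op": "apply_moves", "data": {
  "rows": [
    [0,0,0,-2.1,2.6,0,0.6],
    [0,0,0,-2.1,2.6,0,0.6],
    [0,0,0,-2.1,2.6,0,0.6],
    [0,0,0,-2.1,2.6,0,0.6],
    [0,0,0,-2.1,2.6,0,0.6]
  ]
}}

```text
time_s: 2.4
tcp_pos: [341.7, 509.0, 424.1]
tcp_rot: [180.0, -0.0, 90.3]
ft_force: [0.9, 0.6, -0.9]
finger_gap: 0.598
grasp_force: 0.0
```

>>> {"op": "apply_moves", "data": {
  "rows": [
    [0,0,0,-2.1,2.6,0,0.6],
    [0,0,0,-2.1,2.6,0,0.6],
    [0,0,0,-2.1,2.6,0,0.6],
    [0,0,0,-2.1,2.6,0,0.6],
    [0,0,0,-2.1,2.6,0,0.6]
  ]
}}

```text
time_s: 2.82
tcp_pos: [471.8, 404.2, 424.2]
tcp_rot: [180.0, -0.0, 90.3]
ft_force: [0.2, 0.7, 0.3]
finger_gap: 0.598
grasp_force: 0.0
```

>>> {"op": "apply_moves", "data": {
  "rows": [
    [0,0,0,-2.1,2.6,0,0.6],
    [0,0,0,-2.1,2.6,0,0.6],
    [0,0,0,-2.1,2.6,0,0.6],
    [0,0,0,-2.1,2.6,0,0.6],
    [0,0,0,-2.1,2.6,0,0.6]
  ]
}}

```text
time_s: 3.23
tcp_pos: [602.0, 299.5, 424.1]
tcp_rot: [180.0, -0.0, 90.3]
ft_force: [-0.3, 0.1, -0.3]
finger_gap: 0.597
grasp_force: 0.0
```

>>> {"op": "apply_moves", "data": {
  "rows": [
    [0,0,0,-3,0,0,0.6],
    [0,0,0,-3,0,0,0.6],
    [0,0,0,-3,0,0,0.6],
    [0,0,0,-3,0,0,0.6],
    [0,0,0,-3,0,0,0.6]
  ]
}}

```text
time_s: 3.65
tcp_pos: [601.1, 149.0, 423.9]
tcp_rot: [180.0, -0.0, 90.3]
ft_force: [0.3, 0.6, 0.5]
finger_gap: 0.603
grasp_force: 0.0
```

>>> {"op": "apply_moves", "data": {
  "rows": [
    [0,0,0,-3,0,0,0.6],
    [0,0,0,-3,0,0,0.6],
    [0,0,0,-3,0,0,0.6],
    [0,0,0,-3,0,0,0.6],
    [0,0,0,-3,0,0,0.6]
  ]
}}

```text
time_s: 4.07
tcp_pos: [601.1, -0.9, 424.2]
tcp_rot: [180.0, -0.0, 90.3]
ft_force: [1.0, 0.1, -0.0]
finger_gap: 0.598
grasp_force: 0.0
```

>>> {"op": "apply_moves", "data": {
  "rows": [
    [0,0,0,-3,0,0,0.6],
    [0,0,0,-3,0,0,0.6],
    [0,0,0,-3,0,0,0.6],
    [0,0,0,0,0,0,0.6]
  ]
}}

```text
time_s: 4.4
tcp_pos: [600.1, -98.0, 424.5]
tcp_rot: [180.0, 0.3, 89.6]
ft_force: [-0.7, -0.7, 0.7]
finger_gap: 0.603
grasp_force: 0.0
```

Run:
```python
from h import *
s=ctrl.observe();print(s['tcp_pos'],s['tcp_rot'],s['q'])
im,d,X,info=cloud('wrist');cv2.imwrite('pics/wrist0.png',im);np.save('wrist0.npy',X)
from scipy.optimize import least_squares
P=X.reshape(-1,3)
m=(abs(P[:,0]-625)<85)&(abs(P[:,1]+170)<85)&(P[:,2]>67)&(P[:,2]<76)
h=cv2.convexHull(P[m][:,:2].astype(np.float32))[:,0]
r=least_squares(lambda p:np.hypot(h[:,0]-p[0],h[:,1]-p[1])-p[2],[620,-150,64],loss='soft_l1');print(m.sum(),len(h),r.x)
i=im.astype(int);red=(i[...,2]>110)&(i[...,1]<60)&(i[...,0]<60)
for nm,(x0,x1,y0,y1,zm) in {'knob':(440,560,-210,-130,110),'pad':(600,690,-90,0,62)}.items():
    k=red&(X[...,0]>x0)&(X[...,0]<x1)&(X[...,1]>y0)&(X[...,1]<y1)&(X[...,2]>zm)
    if k.sum(): print(nm,k.sum(),np.round(X[k].mean(0),1),np.round(np.percentile(X[k],[3,97],axis=0),1).tolist())
k=(abs(P[:,0]-625)<60)&(abs(P[:,1]+170)<60)&(P[:,2]>120)&(P[:,2]<140);print('handle top',k.sum(),P[k].mean(0))
```

```text
[600.14028947 -98.02588492 424.50390398] [179.96852187   0.2641152   89.62743061] [-20.23109085  12.49265118  32.88177378  78.96981411  -6.49214767
  90.40267556  11.59978544]
3118 59 [ 628.61735078 -171.89921413   64.16714066]
knob 15 [ 498.8 -166.1  111.2] [[492.6, -172.8, 110.1], [502.0, -161.8, 112.7]]
pad 31 [647.5 -46.2  66.6] [[638.6, -50.9, 64.4], [663.2, -36.3, 67.8]]
handle top 204 [ 644.38236694 -127.35261676  127.59191071]
```

View pics/wrist0.png

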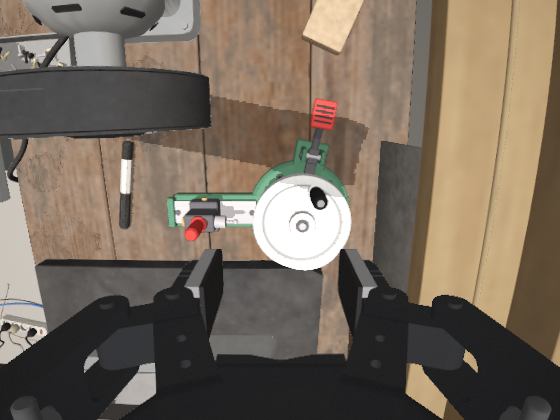

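The wrist view shows the wheel centre at about (302,225), handle (318,198), knob (193,230) and pad (323,112), and all agree with my fits. I'll move over the knob.

>>> {"op": "apply_moves", "data": {
  "rows": [
    [0,0,0,-1.7,-2.7,0,0.6],
    [0,0,0,-1.7,-2.7,0,0.6],
    [0,0,0,-1.7,-2.7,0,0.6],
    [0,0,0,-1.7,-2.7,0,0.6],
    [0,0,0,0,0,0,0.6]
  ]
}}

```text
time_s: 4.87
tcp_pos: [489.4, -161.9, 425.2]
tcp_rot: [180.0, -0.0, 89.9]
ft_force: [0.3, -1.1, 0.8]
finger_gap: 0.599
grasp_force: 0.0
```

>>> {"op": "apply_moves", "data": {
  "rows": [
    [0,0,0,0,0,3.5,0.6],
    [0,0,0,0,0,3.5,0.6],
    [0,0,0,0,0,3.5,0.6],
    [0,0,0,0,0,3,0.6],
    [0,0,0,0,0,0,0.6]
  ]
}}

```text
time_s: 5.28
tcp_pos: [490.9, -155.3, 283.2]
tcp_rot: [-179.4, -0.1, 90.3]
ft_force: [-1.2, -0.1, -1.0]
finger_gap: 0.6
grasp_force: 0.0
```

Run:
```python
from h import *
s=ctrl.observe();print(s['tcp_pos'],s['tcp_rot'])
im,d,X,info=cloud('wrist');cv2.imwrite('pics/wrist1.png',im);np.save('wrist1.npy',X)
from scipy.optimize import least_squares
P=X.reshape(-1,3)
m=(abs(P[:,0]-625)<85)&(abs(P[:,1]+170)<85)&(P[:,2]>67)&(P[:,2]<76)
h=cv2.convexHull(P[m][:,:2].astype(np.float32))[:,0]
r=least_squares(lambda p:np.hypot(h[:,0]-p[0],h[:,1]-p[1])-p[2],[620,-150,64],loss='soft_l1');print(m.sum(),len(h),r.x)
k=(P[:,0]>460)&(P[:,0]<520)&(abs(P[:,1]+170)<30)&(P[:,2]>108)&(P[:,2]<121);print('knob top',k.sum(),P[k].mean(0))
k=(abs(P[:,0]-625)<60)&(abs(P[:,1]+170)<60)&(P[:,2]>126)&(P[:,2]<140);print('handle top',k.sum(),P[k].mean(0))
for th in ['feeler_knob','feeler']:
    for q in spotter.search_frame('wrist',th)[:1]: print(th,q)
```

```text
[ 490.91882741 -155.31241281  283.1610602 ] [-1.79415266e+02 -1.06056200e-01  9.02909504e+01]
6287 62 [ 628.09527053 -172.31894842   64.42451406]
knob top 398 [ 494.41306375 -169.00360069  114.01023812]
handle top 353 [ 643.00951296 -128.69031024  128.98036949]
feeler_knob {'extent': [258.0, 178.3, 346.2, 239.6], 'confidence': 0.97}
feeler {'extent': [259.8, 175.0, 346.1, 238.6], 'confidence': 0.68}
```

View pics/wrist1.png

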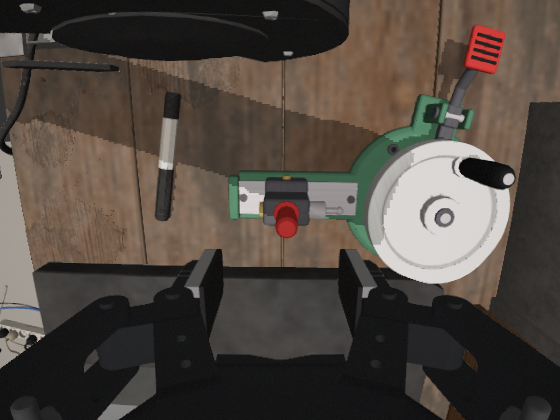

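The knob is at (287,220), between the fingers in x and ahead of them in y. I'll lower the gripper onto it.

>>> {"op": "apply_moves", "data": {
  "rows": [
    [0,0,0,-0.6,0.1,2,0.6],
    [0,0,0,-0.5,0.1,2,0.6],
    [0,0,0,0,0,2,0.6],
    [0,0,0,0,0,2,0.6],
    [0,0,0,0,0,0,0.6]
  ]
}}

```text
time_s: 5.85
tcp_pos: [495.4, -168.1, 208.0]
tcp_rot: [-179.9, -0.0, 90.1]
ft_force: [-0.2, -0.4, 0.0]
finger_gap: 0.598
grasp_force: 0.0
```

>>> {"op": "apply_moves", "data": {
  "rows": [
    [0,0,0,0,0,1.5,0.6],
    [0,0,0,0,0,1.5,0.6],
    [0,0,0,0,0,1.2,0.6],
    [0,0,0,0,0,0,0.6],
    [0,0,0,0,0,0,0.6]
  ]
}}

```text
time_s: 6.27
tcp_pos: [496.4, -168.6, 168.0]
tcp_rot: [179.9, 0.0, 90.1]
ft_force: [-0.0, -0.5, 0.6]
finger_gap: 0.598
grasp_force: 0.0
```

>>> {"op": "apply_moves", "data": {
  "rows": [
    [0,0,0,0,0,0,0.6],
    [0,0,0,0,0,0,0.6]
  ]
}}

```text
time_s: 6.43
tcp_pos: [496.5, -168.9, 168.3]
tcp_rot: [179.9, 0.0, 90.1]
ft_force: [-0.1, 0.5, 0.4]
finger_gap: 0.598
grasp_force: 0.0
```

>>> {"op": "apply_moves", "data": {
  "rows": [
    [0,0,0,-0.1,-0.3,0.8,0.6],
    [0,0,0,0,0,0,0.6],
    [0,0,0,0,0,0,0.5],
    [0,0,0,0,0,0,0.4],
    [0,0,0,0,0,0,0.35]
  ],
  "squeeze": 30
}}

```text
time_s: 6.85
tcp_pos: [492.7, -169.6, 159.0]
tcp_rot: [180.0, -0.0, 90.1]
ft_force: [-0.0, -0.6, 0.2]
finger_gap: 0.353
grasp_force: 0.0
```

>>> {"op": "apply_moves", "data": {
  "rows": [
    [0,0,0,0,0,0,0.3],
    [0,0,0,0,0,0,0.25],
    [0,0,0,0,0,0,0.2],
    [0,0,0,0,0,0,0.1],
    [0,0,0,0,0,0,0.1]
  ]
}}

```text
time_s: 7.27
tcp_pos: [493.5, -169.6, 159.3]
tcp_rot: [179.9, 0.0, 90.1]
ft_force: [2.9, -0.1, -0.3]
finger_gap: 0.182
grasp_force: 29.4
```

>>> {"op": "apply_moves", "data": {
  "rows": [
    [0,0,0,0,0,0,0.1],
    [0,0,0,0,0,0,0.1]
  ]
}}

```text
time_s: 7.43
tcp_pos: [493.5, -169.6, 159.3]
tcp_rot: [179.9, 0.0, 90.1]
ft_force: [3.6, -0.3, 0.2]
finger_gap: 0.182
grasp_force: 29.4
```

>>> {"op": "apply_moves", "data": {
  "rows": [
    [0,0,0,0,0.2,0,0.1],
    [0,0,0,0,0.2,0,0.1],
    [0,0,0,0,0.2,0,0.1],
    [0,0,0,0,0.2,0,0.1]
  ]
}}

```text
time_s: 7.77
tcp_pos: [496.2, -169.8, 159.1]
tcp_rot: [-179.3, -0.2, 90.0]
ft_force: [-15.5, 2.4, 18.7]
finger_gap: 0.182
grasp_force: 32.1
```

>>> {"op": "apply_moves", "data": {
  "rows": [
    [0,0,0,0,0.1,0,0.1],
    [0,0,0,0,0.1,0,0.1],
    [0,0,0,0,0.1,0,0.1]
  ]
}}

```text
time_s: 8.02
tcp_pos: [499.1, -169.9, 159.1]
tcp_rot: [-179.3, -0.2, 90.0]
ft_force: [-16.2, 1.7, 18.4]
finger_gap: 0.183
grasp_force: 32.0
```

>>> {"op": "apply_moves", "data": {
  "rows": [
    [0,0,0,0,0.1,0,0.1],
    [0,0,0,0,0.1,0,0.1]
  ]
}}

```text
time_s: 8.18
tcp_pos: [501.0, -169.9, 159.1]
tcp_rot: [-179.3, -0.2, 90.0]
ft_force: [-15.2, 1.8, 18.5]
finger_gap: 0.183
grasp_force: 32.0
```

>>> {"op": "apply_moves", "data": {
  "rows": [
    [0,0,0,0,0.05,0,0.1],
    [0,0,0,0,0.05,0,0.1]
  ]
}}

```text
time_s: 8.35
tcp_pos: [502.1, -169.9, 159.1]
tcp_rot: [-179.3, -0.2, 90.0]
ft_force: [-15.1, 2.8, 18.2]
finger_gap: 0.182
grasp_force: 32.0
```

>>> {"op": "apply_moves", "data": {
  "rows": [
    [0,0,0,0,0.05,0,0.1],
    [0,0,0,0,0.05,0,0.1]
  ]
}}

```text
time_s: 8.52
tcp_pos: [503.0, -169.9, 159.1]
tcp_rot: [-179.3, -0.2, 90.0]
ft_force: [-16.0, 3.2, 18.6]
finger_gap: 0.181
grasp_force: 32.0
```

>>> {"op": "apply_moves", "data": {
  "rows": [
    [0,0,0,0,0.1,0,0.1],
    [0,0,0,0,0.1,0,0.1],
    [0,0,0,0,0.1,0,0.1],
    [0,0,0,0,0.1,0,0.1]
  ]
}}

```text
time_s: 8.85
tcp_pos: [507.0, -169.9, 159.1]
tcp_rot: [-179.3, -0.2, 90.0]
ft_force: [-15.0, 2.0, 17.7]
finger_gap: 0.183
grasp_force: 32.0
```

>>> {"op": "apply_moves", "data": {
  "rows": [
    [0,0,0,0,0.05,0,0.1],
    [0,0,0,0,0.05,0,0.1]
  ]
}}

```text
time_s: 9.02
tcp_pos: [508.0, -170.0, 159.1]
tcp_rot: [-179.3, -0.2, 90.0]
ft_force: [-15.1, 3.3, 17.3]
finger_gap: 0.183
grasp_force: 32.0
```

>>> {"op": "apply_moves", "data": {
  "rows": [
    [0,0,0,0,0.05,0,0.1],
    [0,0,0,0,0.05,0,0.1]
  ]
}}

```text
time_s: 9.18
tcp_pos: [509.0, -170.0, 159.1]
tcp_rot: [-179.3, -0.2, 90.0]
ft_force: [-15.5, 3.3, 18.0]
finger_gap: 0.182
grasp_force: 32.0
```

>>> {"op": "apply_moves", "data": {
  "rows": [
    [0,0,0,0,0.05,0,0.1],
    [0,0,0,0,0.05,0,0.1]
  ]
}}

```text
time_s: 9.35
tcp_pos: [510.0, -170.0, 159.1]
tcp_rot: [-179.3, -0.2, 90.0]
ft_force: [-14.6, 1.9, 17.6]
finger_gap: 0.185
grasp_force: 32.0
```

Run:
```python
from h import *
s=ctrl.observe();print(s['tcp_pos'],s['ft_force'],s['effort'])
for n in ['scene','side']:
    im,d,X,info=cloud(n)
    cv2.imwrite(f'pics/{n}1.png',im)
im=cv2.imread('pics/scene1.png');c=im[270:380,290:430]
cv2.imwrite('pics/scene1c.png',cv2.resize(c,None,fx=5,fy=5,interpolation=cv2.INTER_CUBIC))
```

```text
[ 509.989861   -169.97470438  159.1389775 ] [-14.61612757   1.85744561  17.63967563] [-1.37663048e+00 -2.82149005e+01  2.15842947e+00 -2.85009813e+01
 -1.05837654e+00 -4.77463290e+00 -1.55617297e-02]
```

View pics/scene1c.png

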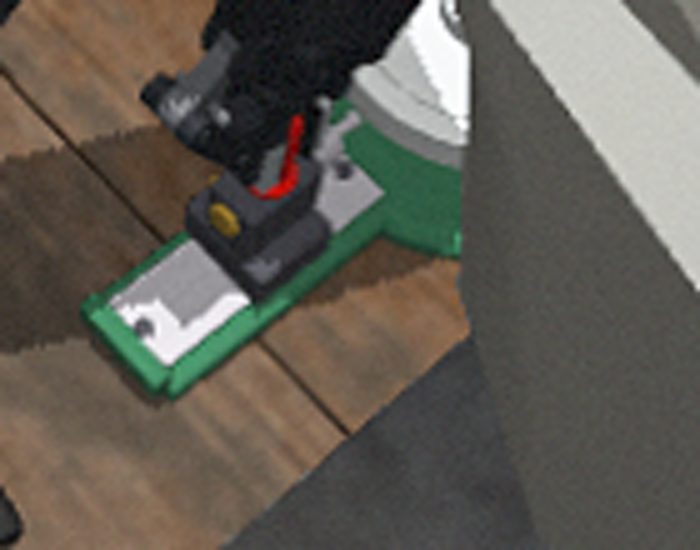

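The crop shows the plunger tip at about (350,115), only a few mm short of the rim edge at (365,105). I'll keep creeping.

>>> {"op": "apply_moves", "data": {
  "rows": [
    [0,0,0,0,0.05,0,0.1],
    [0,0,0,0,0,0,0.1]
  ]
}}

```text
time_s: 9.62
tcp_pos: [510.6, -170.0, 159.1]
tcp_rot: [-179.4, -0.2, 90.0]
ft_force: [-15.0, 3.0, 18.0]
finger_gap: 0.187
grasp_force: 31.9
```

>>> {"op": "apply_moves", "data": {
  "rows": [
    [0,0,0,0,0.05,0,0.1],
    [0,0,0,0,0,0,0.1]
  ]
}}

```text
time_s: 9.78
tcp_pos: [511.1, -170.0, 159.1]
tcp_rot: [-179.4, -0.2, 90.0]
ft_force: [-15.2, 2.2, 17.5]
finger_gap: 0.181
grasp_force: 31.9
```

>>> {"op": "apply_moves", "data": {
  "rows": [
    [0,0,0,0,0.05,0,0.1],
    [0,0,0,0,0,0,0.1]
  ]
}}

```text
time_s: 9.95
tcp_pos: [511.5, -170.0, 159.1]
tcp_rot: [-179.3, -0.2, 90.0]
ft_force: [-14.8, 1.5, 17.8]
finger_gap: 0.181
grasp_force: 31.9
```

>>> {"op": "apply_moves", "data": {
  "rows": [
    [0,0,0,0,0.05,0,0.1],
    [0,0,0,0,0,0,0.1]
  ]
}}

```text
time_s: 10.12
tcp_pos: [512.0, -170.0, 159.1]
tcp_rot: [-179.3, -0.2, 90.0]
ft_force: [-14.5, 1.7, 17.1]
finger_gap: 0.187
grasp_force: 31.9
```

>>> {"op": "apply_moves", "data": {
  "rows": [
    [0,0,0,0,0.05,0,0.1],
    [0,0,0,0,0,0,0.1]
  ]
}}

```text
time_s: 10.28
tcp_pos: [512.6, -170.0, 159.1]
tcp_rot: [-179.3, -0.2, 90.0]
ft_force: [-14.6, 2.4, 17.4]
finger_gap: 0.183
grasp_force: 31.9
```

>>> {"op": "apply_moves", "data": {
  "rows": [
    [0,0,0,0,0.05,0,0.1],
    [0,0,0,0,0,0,0.1]
  ]
}}

```text
time_s: 10.45
tcp_pos: [513.0, -170.0, 159.2]
tcp_rot: [-179.4, -0.2, 90.0]
ft_force: [-14.6, 1.1, 16.6]
finger_gap: 0.181
grasp_force: 31.9
```

>>> {"op": "apply_moves", "data": {
  "rows": [
    [0,0,0,0,0.05,0,0.1],
    [0,0,0,0,0,0,0.1]
  ]
}}

```text
time_s: 10.62
tcp_pos: [513.5, -170.0, 159.1]
tcp_rot: [-179.4, -0.2, 90.0]
ft_force: [-15.2, 2.8, 17.5]
finger_gap: 0.182
grasp_force: 31.9
```

>>> {"op": "apply_moves", "data": {
  "rows": [
    [0,0,0,0,0.05,0,0.1],
    [0,0,0,0,0,0,0.1]
  ]
}}

```text
time_s: 10.78
tcp_pos: [514.0, -170.0, 159.2]
tcp_rot: [-179.4, -0.2, 90.0]
ft_force: [-14.8, 2.3, 17.0]
finger_gap: 0.178
grasp_force: 31.9
```

>>> {"op": "apply_moves", "data": {
  "rows": [
    [0,0,0,0,0.05,0,0.1],
    [0,0,0,0,0,0,0.1]
  ]
}}

```text
time_s: 10.95
tcp_pos: [514.5, -170.0, 159.1]
tcp_rot: [-179.3, -0.2, 90.0]
ft_force: [-14.7, 2.3, 17.5]
finger_gap: 0.186
grasp_force: 31.9
```

>>> {"op": "apply_moves", "data": {
  "rows": [
    [0,0,0,0,0.05,0,0.1],
    [0,0,0,0,0,0,0.1]
  ]
}}

```text
time_s: 11.12
tcp_pos: [514.9, -170.0, 159.1]
tcp_rot: [-179.3, -0.2, 90.0]
ft_force: [-16.1, 2.9, 18.0]
finger_gap: 0.182
grasp_force: 32.0
```

>>> {"op": "apply_moves", "data": {
  "rows": [
    [0,0,0,0,0.05,0,0.1],
    [0,0,0,0,0,0,0.1]
  ]
}}

```text
time_s: 11.28
tcp_pos: [515.3, -170.0, 159.1]
tcp_rot: [-179.3, -0.2, 90.0]
ft_force: [-15.8, 2.7, 18.0]
finger_gap: 0.186
grasp_force: 32.1
```

Run:
```python
from h import *
for n in ['scene']:
    im,d,X,info=cloud(n)
    c=im[270:350,310:400]
    cv2.imwrite('pics/scene2c.png',cv2.resize(c,None,fx=7,fy=7,interpolation=cv2.INTER_CUBIC))
```

```text
(no output)
```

View pics/scene2c.png

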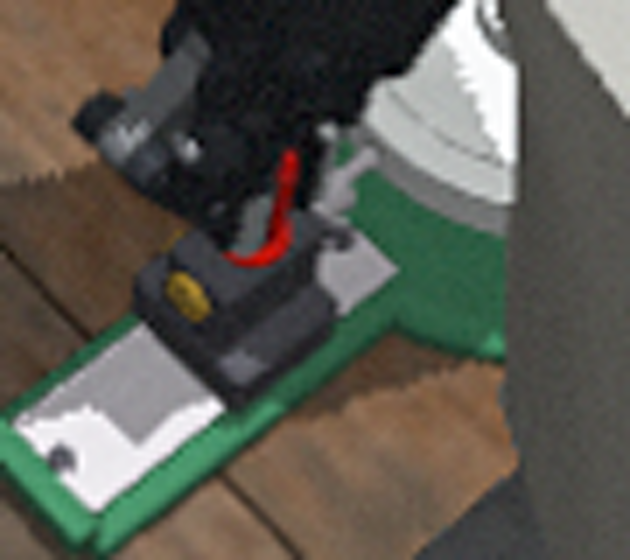

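The tip at (365,160) visually meets the rim's lower wall. The force is just beginning to rise, so I'll take two more half-millimetre steps.

>>> {"op": "apply_moves", "data": {
  "rows": [
    [0,0,0,0,0.05,0,0.1],
    [0,0,0,0,0,0,0.1]
  ]
}}

```text
time_s: 11.5
tcp_pos: [515.6, -170.0, 159.1]
tcp_rot: [-179.3, -0.2, 90.0]
ft_force: [-15.9, 3.5, 18.0]
finger_gap: 0.186
grasp_force: 32.2
```

>>> {"op": "apply_moves", "data": {
  "rows": [
    [0,0,0,0,0.05,0,0.1],
    [0,0,0,0,0,0,0.1]
  ]
}}

```text
time_s: 11.67
tcp_pos: [515.9, -170.0, 159.1]
tcp_rot: [-179.3, -0.2, 90.0]
ft_force: [-16.7, 2.2, 19.2]
finger_gap: 0.183
grasp_force: 32.3
```

>>> {"op": "apply_moves", "data": {
  "rows": [
    [0,0,0,0,0,0,0.1]
  ]
}}

```text
time_s: 11.75
tcp_pos: [515.9, -170.0, 159.1]
tcp_rot: [-179.3, -0.2, 90.0]
ft_force: [-17.4, 3.4, 19.1]
finger_gap: 0.184
grasp_force: 32.3
```

The force is up about 2 N and travel is about 1 mm past first touch, which is enough. I'll unload the arm before letting go.

>>> {"op": "apply_moves", "data": {
  "rows": [
    [0,0,0,0,-0.1,0,0.1],
    [0,0,0,0,-0.1,0,0.1],
    [0,0,0,0,-0.1,0,0.1],
    [0,0,0,0,0,0,0.1]
  ]
}}

```text
time_s: 12.08
tcp_pos: [515.4, -169.9, 159.2]
tcp_rot: [-179.6, -0.1, 90.0]
ft_force: [-8.4, 0.8, 11.1]
finger_gap: 0.184
grasp_force: 30.8
```

>>> {"op": "apply_moves", "data": {
  "rows": [
    [0,0,0,0,-0.1,0,0.1],
    [0,0,0,0,-0.1,0,0.1],
    [0,0,0,0,-0.08,0,0.1],
    [0,0,0,0,0,0,0.1]
  ]
}}

```text
time_s: 12.42
tcp_pos: [514.9, -169.8, 159.2]
tcp_rot: [-179.9, -0.0, 90.1]
ft_force: [-1.8, -0.6, 5.7]
finger_gap: 0.184
grasp_force: 30.0
```

>>> {"op": "apply_moves", "data": {
  "rows": [
    [0,0,0,0,0,0,0.25],
    [0,0,0,0,0,0,0.35],
    [0,0,0,0,0,0,0.45],
    [0,0,0,0,0,0,0.5],
    [0,0,0,0,0,0,0.5]
  ]
}}

```text
time_s: 12.83
tcp_pos: [515.1, -169.5, 158.6]
tcp_rot: [-180.0, -0.0, 90.1]
ft_force: [-0.0, 0.6, -0.6]
finger_gap: 0.503
grasp_force: 0.0
```

>>> {"op": "apply_moves", "data": {
  "rows": [
    [0,0,0,0,0,-1.5,0.5],
    [0,0,0,0,0,-2,0.5],
    [0,0,0,0,0,-2.5,0.5],
    [0,0,0,0,0,-1.5,0.5],
    [0,0,0,0,0,0,0.5]
  ]
}}

```text
time_s: 13.25
tcp_pos: [517.1, -170.3, 237.4]
tcp_rot: [179.6, 0.0, 90.1]
ft_force: [0.3, 0.4, -0.2]
finger_gap: 0.502
grasp_force: 0.0
```

>>> {"op": "apply_moves", "data": {
  "rows": [
    [0,0,0,0.8,2.5,0,0.5],
    [0,0,0,0.9,2.6,0,0.5],
    [0,0,0,0.9,2.6,0,0.5],
    [0,0,0,0.9,2.6,0,0.5],
    [0,0,0,0.8,2.5,0,0.5]
  ]
}}

```text
time_s: 13.67
tcp_pos: [644.2, -125.3, 232.5]
tcp_rot: [-179.9, -0.0, 90.1]
ft_force: [0.4, -0.3, 0.7]
finger_gap: 0.504
grasp_force: 0.0
```

>>> {"op": "apply_moves", "data": {
  "rows": [
    [0,0,0,0,0,0,0.5],
    [0,0,0,0,0,0,0.5],
    [0,0,0,0,0,0,0.5]
  ]
}}

```text
time_s: 13.92
tcp_pos: [642.3, -127.1, 232.8]
tcp_rot: [-179.9, 0.0, 90.0]
ft_force: [-0.1, 0.1, 0.8]
finger_gap: 0.499
grasp_force: 0.0
```

Run:
```python
from h import *
s=ctrl.observe();print(s['tcp_pos'],s['tcp_rot'],s['ft_force'])
for n in ['side','wrist']:
    im,d,X,info=cloud(n);P=X.reshape(-1,3)
    cv2.imwrite(f'pics/{n}2.png',im)
    k=(abs(P[:,0]-632)<40)&(abs(P[:,1]+125)<40)&(P[:,2]>100)&(P[:,2]<134);print(n,'handle',k.sum(),P[k].mean(0),P[k].min(0),P[k].max(0))
```

```text
[ 642.29287379 -127.07145814  232.77613655] [-1.79861560e+02  3.14549961e-02  9.00393154e+01] [-0.14474346  0.05355194  0.83953932]
side handle 60 [ 641.99703361 -120.96622295  116.45122503] [ 633.98531392 -130.95706034  100.66565576] [ 650.05646868 -112.07149268  133.08193845]
wrist handle 1116 [ 644.80842274 -125.46937328  123.0699553 ] [ 635.78709202 -136.92945045  100.00336475] [ 653.97375393 -119.47884619  132.46794676]
```

>>> {"op": "apply_moves", "data": {
  "rows": [
    [0,0,0,0,0.1,2,0.5],
    [0,0,0,-0.05,0,2,0.5],
    [0,0,0,0,0,1.5,0.5],
    [0,0,0,0,0,0.6,0.5],
    [0,0,0,0,0,0,0.5]
  ]
}}

```text
time_s: 14.43
tcp_pos: [642.7, -127.2, 171.5]
tcp_rot: [-179.8, -0.0, 90.0]
ft_force: [-0.4, -0.5, 0.3]
finger_gap: 0.503
grasp_force: 0.0
```

>>> {"op": "apply_moves", "data": {
  "rows": [
    [0,0,0,0,0,0,0.4],
    [0,0,0,0,0,0,0.35],
    [0,0,0,0,0,0,0.3],
    [0,0,0,0,0,0,0.25],
    [0,0,0,0,0,0,0.22]
  ],
  "squeeze": 25
}}

```text
time_s: 14.85
tcp_pos: [644.5, -127.0, 173.7]
tcp_rot: [179.9, -0.0, 90.1]
ft_force: [-0.7, 0.1, -0.7]
finger_gap: 0.227
grasp_force: 0.0
```

>>> {"op": "apply_moves", "data": {
  "rows": [
    [0,0,0,0,0,0,0.19],
    [0,0,0,0,0,0,0.15],
    [0,0,0,0,0,0,0.1],
    [0,0,0,0,0,0,0.1],
    [0,0,0,0,0,0,0.1]
  ]
}}

```text
time_s: 15.27
tcp_pos: [644.7, -127.1, 173.6]
tcp_rot: [179.9, 0.0, 90.1]
ft_force: [-0.8, -0.1, 4.7]
finger_gap: 0.201
grasp_force: 24.6
```

Run:
```python
import numpy as np
P=np.load('side.npy').reshape(-1,3)
m=(P[:,0]>690)&(P[:,0]<800)&(abs(P[:,1]+160)<80)&(P[:,2]>100);print('sill x min',np.percentile(P[m,0],[0,1,5]))
f=np.radians(np.arange(68,68+361,5));p=4.6*np.c_[np.sin(f),np.cos(f)]
d=np.diff(p,axis=0)
for i in range(0,72,3): print(68+5*i, [[round(a,2),round(b,2)] for a,b in d[i:i+3]])
```

```text
sill x min [747.79953856 748.28387761 748.72721471]
68 [[np.float64(0.13), np.float64(-0.38)], [np.float64(0.1), np.float64(-0.39)], [np.float64(0.07), np.float64(-0.4)]]
83 [[np.float64(0.03), np.float64(-0.4)], [np.float64(-0.0), np.float64(-0.4)], [np.float64(-0.04), np.float64(-0.4)]]
98 [[np.float64(-0.07), np.float64(-0.39)], [np.float64(-0.11), np.float64(-0.39)], [np.float64(-0.14), np.float64(-0.38)]]
113 [[np.float64(-0.17), np.float64(-0.36)], [np.float64(-0.2), np.float64(-0.35)], [np.float64(-0.23), np.float64(-0.33)]]
128 [[np.float64(-0.26), np.float64(-0.31)], [np.float64(-0.29), np.float64(-0.28)], [np.float64(-0.31), np.float64(-0.26)]]
143 [[np.float64(-0.33), np.float64(-0.23)], [np.float64(-0.35), np.float64(-0.2)], [np.float64(-0.37), np.float64(-0.17)]]
158 [[np.float64(-0.38), np.float64(-0.13)], [np.float64(-0.39), np.float64(-0.1)], [np.float64(-0.4), np.float64(-0.07)]]
173 [[np.float64(-0.4), np.float64(-0.03)], [np.float64(-0.4), np.float64(0.0)], [np.float64(-0.4), np.float64(0.04)]]
188 [[np.float64(-0.39), np.float64(0.07)], [np.float64(-0.39), np.floa
[... 1144 characters left out ...]
38), np.float64(0.13)], [np.float64(0.39), np.float64(0.1)], [np.float64(0.4), np.float64(0.07)]]
353 [[np.float64(0.4), np.float64(0.03)], [np.float64(0.4), np.float64(-0.0)], [np.float64(0.4), np.float64(-0.04)]]
368 [[np.float64(0.39), np.float64(-0.07)], [np.float64(0.39), np.float64(-0.11)], [np.float64(0.38), np.float64(-0.14)]]
383 [[np.float64(0.36), np.float64(-0.17)], [np.float64(0.35), np.float64(-0.2)], [np.float64(0.33), np.float64(-0.23)]]
398 [[np.float64(0.31), np.float64(-0.26)], [np.float64(0.28), np.float64(-0.29)], [np.float64(0.26), np.float64(-0.31)]]
413 [[np.float64(0.23), np.float64(-0.33)], [np.float64(0.2), np.float64(-0.35)], [np.float64(0.17), np.float64(-0.37)]]
```

>>> {"op": "apply_moves", "data": {
  "rows": [
    [0,0,0,0.13,-0.38,0,0.1],
    [0,0,0,0.1,-0.39,0,0.1],
    [0,0,0,0.07,-0.4,0,0.1]
  ]
}}

```text
time_s: 15.52
tcp_pos: [633.2, -124.1, 173.7]
tcp_rot: [179.8, 0.0, 90.1]
ft_force: [2.4, -1.4, 4.9]
finger_gap: 0.2
grasp_force: 24.6
```

>>> {"op": "apply_moves", "data": {
  "rows": [
    [0,0,0,0.03,-0.4,0,0.1],
    [0,0,0,0,-0.4,0,0.1],
    [0,0,0,-0.04,-0.4,0,0.1]
  ]
}}

```text
time_s: 15.77
tcp_pos: [620.9, -124.1, 173.6]
tcp_rot: [179.9, 0.0, 90.1]
ft_force: [3.5, -1.5, 4.6]
finger_gap: 0.199
grasp_force: 24.6
```

>>> {"op": "apply_moves", "data": {
  "rows": [
    [0,0,0,-0.07,-0.39,0,0.1],
    [0,0,0,-0.11,-0.39,0,0.1],
    [0,0,0,-0.14,-0.38,0,0.1]
  ]
}}

```text
time_s: 16.02
tcp_pos: [609.4, -127.3, 173.6]
tcp_rot: [179.8, 0.0, 90.1]
ft_force: [3.5, -0.5, 4.8]
finger_gap: 0.202
grasp_force: 24.6
```

>>> {"op": "apply_moves", "data": {
  "rows": [
    [0,0,0,-0.17,-0.36,0,0.1],
    [0,0,0,-0.2,-0.35,0,0.1],
    [0,0,0,-0.23,-0.33,0,0.1]
  ]
}}

```text
time_s: 16.27
tcp_pos: [599.1, -133.2, 173.6]
tcp_rot: [179.8, -0.0, 90.1]
ft_force: [4.2, -0.9, 5.6]
finger_gap: 0.203
grasp_force: 24.6
```

>>> {"op": "apply_moves", "data": {
  "rows": [
    [0,0,0,-0.26,-0.31,0,0.1],
    [0,0,0,-0.29,-0.28,0,0.1],
    [0,0,0,-0.31,-0.26,0,0.1]
  ]
}}

```text
time_s: 16.52
tcp_pos: [590.9, -141.5, 173.6]
tcp_rot: [179.8, -0.0, 90.1]
ft_force: [5.2, -0.7, 5.5]
finger_gap: 0.2
grasp_force: 24.6
```

>>> {"op": "apply_moves", "data": {
  "rows": [
    [0,0,0,-0.33,-0.23,0,0.1],
    [0,0,0,-0.35,-0.2,0,0.1],
    [0,0,0,-0.37,-0.17,0,0.1]
  ]
}}

```text
time_s: 16.77
tcp_pos: [585.0, -151.4, 173.6]
tcp_rot: [179.8, -0.1, 90.1]
ft_force: [5.4, 2.1, 5.6]
finger_gap: 0.2
grasp_force: 24.7
```

```bash
cat > fit.py <<'E'
import numpy as np
from scipy.optimize import least_squares
D=np.array(eval(open('log.txt').read()),float)
f=lambda p:np.hypot(D[:,0]-p[0],D[:,1]-p[1])-46
c=least_squares(f,[627,-171]).x
r3=least_squares(lambda p:np.hypot(D[:,0]-p[0],D[:,1]-p[1])-p[2],[627,-171,46]).x
print('c',c,'free',r3,'res',np.round(f(c),2))
v=D[:,:2]-c;ph=np.degrees(np.arctan2(v[:,1],v[:,0]))%360
u=v/np.linalg.norm(v,axis=1)[:,None];t=np.c_[-u[:,1],u[:,0]]
for i in range(len(D)): print(round(ph[i],1),'tan',round(-(D[i,2:4]@t[i]),2),'rad',round(D[i,2:4]@u[i],2))
E
echo "[[644.7,-127.1,-.8,-.1],[633.2,-124.1,2.4,-1.4],[620.9,-124.1,3.5,-1.5],[609.4,-127.3,3.5,-.5],[599.1,-133.2,4.2,-.9],[590.9,-141.5,5.2,-.7],[585,-151.4,5.4,2.1]]" > log.txt; python3 fit.py
```

```text
c [ 627.22044314 -169.67546855] free [ 627.22916574 -169.69689187   46.02046268] res [ 0.02 -0.03  0.01 -0.03  0.06 -0.03  0.01]
67.7 tan -0.7 rad -0.4
82.5 tan 2.56 rad -1.08
97.9 tan 3.26 rad -1.97
112.8 tan 3.03 rad -1.82
127.6 tan 2.78 rad -3.28
142.2 tan 2.63 rad -4.54
156.6 tan 4.07 rad -4.12
```

>>> {"op": "apply_moves", "data": {
  "rows": [
    [0,0,0,-0.38,-0.08,0,0.1],
    [0,0,0,-0.39,-0.05,0,0.1]
  ]
}}

```text
time_s: 16.93
tcp_pos: [583.0, -158.4, 173.6]
tcp_rot: [180.0, -0.2, 90.2]
ft_force: [1.3, 2.8, 9.0]
finger_gap: 0.201
grasp_force: 25.0
```

>>> {"op": "apply_moves", "data": {
  "rows": [
    [0,0,0,-0.4,-0.07,0,0.1],
    [0,0,0,-0.4,-0.03,0,0.1]
  ]
}}

```text
time_s: 17.1
tcp_pos: [581.7, -166.3, 173.6]
tcp_rot: [-180.0, -0.2, 90.2]
ft_force: [0.1, 3.6, 10.6]
finger_gap: 0.203
grasp_force: 25.1
```

>>> {"op": "apply_moves", "data": {
  "rows": [
    [0,0,0,-0.4,0,0,0.1],
    [0,0,0,-0.4,0.04,0,0.1]
  ]
}}

```text
time_s: 17.27
tcp_pos: [581.8, -174.4, 173.6]
tcp_rot: [-179.9, -0.2, 90.1]
ft_force: [-1.5, 2.8, 9.8]
finger_gap: 0.202
grasp_force: 25.1
```

>>> {"op": "apply_moves", "data": {
  "rows": [
    [0,0,0,-0.39,0.07,0,0.1],
    [0,0,0,-0.39,0.11,0,0.1]
  ]
}}

```text
time_s: 17.43
tcp_pos: [583.3, -182.5, 173.5]
tcp_rot: [-179.9, -0.2, 90.1]
ft_force: [-2.2, 2.5, 10.5]
finger_gap: 0.203
grasp_force: 25.2
```

>>> {"op": "apply_moves", "data": {
  "rows": [
    [0,0,0,-0.38,0.14,0,0.1],
    [0,0,0,-0.36,0.17,0,0.1]
  ]
}}

```text
time_s: 17.6
tcp_pos: [586.2, -190.2, 173.5]
tcp_rot: [-179.9, -0.2, 90.1]
ft_force: [-2.2, 2.6, 11.3]
finger_gap: 0.199
grasp_force: 25.2
```

>>> {"op": "apply_moves", "data": {
  "rows": [
    [0,0,0,-0.35,0.2,-0.05,0.1],
    [0,0,0,-0.33,0.23,-0.05,0.1]
  ]
}}

```text
time_s: 17.77
tcp_pos: [590.1, -196.6, 173.7]
tcp_rot: [-179.8, -0.2, 90.1]
ft_force: [-1.9, 2.4, 6.3]
finger_gap: 0.203
grasp_force: 24.7
```

>>> {"op": "apply_moves", "data": {
  "rows": [
    [0,0,0,-0.31,0.26,0,0.1],
    [0,0,0,-0.28,0.29,0,0.1]
  ]
}}

```text
time_s: 17.93
tcp_pos: [595.4, -202.8, 173.6]
tcp_rot: [-179.8, -0.2, 90.1]
ft_force: [-1.9, 1.6, 7.2]
finger_gap: 0.203
grasp_force: 24.9
```

>>> {"op": "apply_moves", "data": {
  "rows": [
    [0,0,0,-0.26,0.31,0,0.1],
    [0,0,0,-0.23,0.33,0,0.1]
  ]
}}

```text
time_s: 18.1
tcp_pos: [601.7, -208.0, 173.6]
tcp_rot: [-179.8, -0.2, 90.1]
ft_force: [-3.0, 2.9, 7.6]
finger_gap: 0.202
grasp_force: 24.9
```

>>> {"op": "apply_moves", "data": {
  "rows": [
    [0,0,0,-0.2,0.35,0,0.1],
    [0,0,0,-0.17,0.37,0,0.1]
  ]
}}

```text
time_s: 18.27
tcp_pos: [608.8, -212.0, 173.6]
tcp_rot: [-179.7, -0.1, 90.1]
ft_force: [-2.8, 0.4, 7.7]
finger_gap: 0.201
grasp_force: 24.9
```

>>> {"op": "apply_moves", "data": {
  "rows": [
    [0,0,0,-0.13,0.38,0,0.1],
    [0,0,0,-0.1,0.39,0,0.1]
  ]
}}

```text
time_s: 18.43
tcp_pos: [616.3, -214.6, 173.6]
tcp_rot: [-179.7, -0.1, 90.0]
ft_force: [-3.2, 1.3, 7.3]
finger_gap: 0.203
grasp_force: 24.9
```

>>> {"op": "apply_moves", "data": {
  "rows": [
    [0,0,0,-0.07,0.4,0,0.1],
    [0,0,0,-0.03,0.4,0,0.1]
  ]
}}

```text
time_s: 18.6
tcp_pos: [624.3, -215.9, 173.6]
tcp_rot: [-179.7, -0.1, 90.0]
ft_force: [-3.2, 0.3, 8.3]
finger_gap: 0.199
grasp_force: 24.9
```

>>> {"op": "apply_moves", "data": {
  "rows": [
    [0,0,0,0,0.4,0,0.1],
    [0,0,0,0.04,0.4,0,0.1]
  ]
}}

```text
time_s: 18.77
tcp_pos: [632.2, -215.8, 173.6]
tcp_rot: [-179.7, -0.1, 90.0]
ft_force: [-3.1, -0.4, 6.9]
finger_gap: 0.201
grasp_force: 24.9
```

>>> {"op": "apply_moves", "data": {
  "rows": [
    [0,0,0,0.07,0.39,0,0.1],
    [0,0,0,0.11,0.39,0,0.1]
  ]
}}

```text
time_s: 18.93
tcp_pos: [640.0, -214.4, 173.6]
tcp_rot: [-179.7, -0.0, 90.0]
ft_force: [-2.5, -1.2, 7.0]
finger_gap: 0.202
grasp_force: 24.8
```

>>> {"op": "apply_moves", "data": {
  "rows": [
    [0,0,0,0.14,0.38,0,0.1],
    [0,0,0,0.17,0.36,0,0.1]
  ]
}}

```text
time_s: 19.1
tcp_pos: [646.7, -212.0, 173.6]
tcp_rot: [-179.7, 0.0, 90.0]
ft_force: [-4.7, -3.0, 8.4]
finger_gap: 0.2
grasp_force: 25.0
```

>>> {"op": "apply_moves", "data": {
  "rows": [
    [0,0,0,0.2,0.35,0,0.1]
  ]
}}

```text
time_s: 19.18
tcp_pos: [649.7, -210.5, 173.6]
tcp_rot: [-179.6, 0.1, 90.0]
ft_force: [-6.2, -3.2, 8.7]
finger_gap: 0.206
grasp_force: 25.0
```

>>> {"op": "apply_moves", "data": {
  "rows": [
    [0,0,0,0.23,0.33,0,0.1]
  ]
}}

```text
time_s: 19.27
tcp_pos: [652.6, -208.8, 173.6]
tcp_rot: [-179.6, 0.1, 89.9]
ft_force: [-7.0, -3.7, 7.9]
finger_gap: 0.2
grasp_force: 25.0
```

>>> {"op": "apply_moves", "data": {
  "rows": [
    [0,0,0,0.26,0.31,0,0.1]
  ]
}}

```text
time_s: 19.35
tcp_pos: [655.4, -206.9, 173.6]
tcp_rot: [-179.5, 0.1, 89.9]
ft_force: [-6.7, -4.7, 8.3]
finger_gap: 0.197
grasp_force: 25.0
```

>>> {"op": "apply_moves", "data": {
  "rows": [
    [0,0,0,0.29,0.28,0,0.1]
  ]
}}

```text
time_s: 19.43
tcp_pos: [658.1, -204.6, 173.6]
tcp_rot: [-179.5, 0.2, 89.9]
ft_force: [-6.4, -6.1, 8.0]
finger_gap: 0.202
grasp_force: 25.0
```

>>> {"op": "apply_moves", "data": {
  "rows": [
    [0,0,0,0.31,0.26,0,0.1]
  ]
}}

```text
time_s: 19.52
tcp_pos: [660.7, -202.1, 173.6]
tcp_rot: [-179.6, 0.2, 89.8]
ft_force: [-6.7, -6.6, 7.3]
finger_gap: 0.199
grasp_force: 25.0
```

>>> {"op": "apply_moves", "data": {
  "rows": [
    [0,0,0,0.33,0.23,0,0.1]
  ]
}}

```text
time_s: 19.6
tcp_pos: [663.1, -199.3, 173.6]
tcp_rot: [-179.6, 0.3, 89.8]
ft_force: [-4.1, -8.2, 6.4]
finger_gap: 0.203
grasp_force: 24.9
```

>>> {"op": "apply_moves", "data": {
  "rows": [
    [0,0,0,0.35,0.2,0,0.1]
  ]
}}

```text
time_s: 19.68
tcp_pos: [665.5, -196.1, 173.7]
tcp_rot: [-179.7, 0.3, 89.8]
ft_force: [-2.6, -8.7, 5.4]
finger_gap: 0.201
grasp_force: 24.9
```

>>> {"op": "apply_moves", "data": {
  "rows": [
    [0,0,0,0.37,0.17,0,0.1]
  ]
}}

```text
time_s: 19.77
tcp_pos: [667.6, -192.5, 173.7]
tcp_rot: [-179.7, 0.3, 89.8]
ft_force: [-1.7, -9.0, 4.2]
finger_gap: 0.203
grasp_force: 24.7
```

>>> {"op": "apply_moves", "data": {
  "rows": [
    [0,0,0,0.38,0.13,0,0.1]
  ]
}}

```text
time_s: 19.85
tcp_pos: [669.6, -188.4, 173.7]
tcp_rot: [-179.8, 0.3, 89.8]
ft_force: [1.1, -7.3, 3.3]
finger_gap: 0.201
grasp_force: 24.6
```

>>> {"op": "apply_moves", "data": {
  "rows": [
    [0,0,0,0.39,0.1,0,0.1]
  ]
}}

```text
time_s: 19.93
tcp_pos: [671.3, -183.9, 173.8]
tcp_rot: [-179.9, 0.3, 89.9]
ft_force: [2.8, -6.0, 2.5]
finger_gap: 0.2
grasp_force: 24.6
```

>>> {"op": "apply_moves", "data": {
  "rows": [
    [0,0,0,0.4,0.07,0,0.1]
  ]
}}

```text
time_s: 20.02
tcp_pos: [672.6, -178.8, 173.8]
tcp_rot: [-180.0, 0.2, 89.9]
ft_force: [3.4, -3.4, 3.1]
finger_gap: 0.2
grasp_force: 24.6
```

>>> {"op": "apply_moves", "data": {
  "rows": [
    [0,0,0,0.4,0.03,0,0.1]
  ]
}}

```text
time_s: 20.1
tcp_pos: [673.3, -173.5, 173.8]
tcp_rot: [-180.0, 0.1, 90.0]
ft_force: [3.3, -2.9, 3.3]
finger_gap: 0.197
grasp_force: 24.6
```

>>> {"op": "apply_moves", "data": {
  "rows": [
    [0,0,0,0.4,0,0,0.1]
  ]
}}

```text
time_s: 20.18
tcp_pos: [673.5, -168.5, 173.8]
tcp_rot: [-180.0, 0.1, 90.0]
ft_force: [2.0, -3.0, 3.6]
finger_gap: 0.202
grasp_force: 24.6
```

>>> {"op": "apply_moves", "data": {
  "rows": [
    [0,0,0,0.4,-0.04,0,0.1]
  ]
}}

```text
time_s: 20.27
tcp_pos: [673.2, -163.6, 173.8]
tcp_rot: [-180.0, 0.0, 90.1]
ft_force: [2.3, -2.3, 2.8]
finger_gap: 0.199
grasp_force: 24.6
```

```bash
cat > log.txt <<'E'
[[633.2,-124.1,2.4,-1.4],[620.9,-124.1,3.5,-1.5],[609.4,-127.3,3.5,-.5],[599.1,-133.2,4.2,-.9],[590.9,-141.5,5.2,-.7],[585,-151.4,5.4,2.1],
[583,-158.4,1.3,2.8],[581.7,-166.3,.1,3.6],[581.8,-174.4,-1.5,2.8],[583.3,-182.5,-2.2,2.5],[586.2,-190.2,-2.2,2.6],[590.1,-196.6,-1.9,2.4],[595.4,-202.8,-1.9,1.6],[601.7,-208,-3,2.9],[608.8,-212,-2.8,.4],[616.3,-214.6,-3.2,1.3],[624.3,-215.9,-3.2,.3],[632.2,-215.8,-3.1,-.4],[640,-214.4,-2.5,-1.2],[646.7,-212,-4.7,-3],[649.7,-210.5,-6.2,-3.2],[652.6,-208.8,-7,-3.7],[655.4,-206.9,-6.7,-4.7],[658.1,-204.6,-6.4,-6.1],[660.7,-202.1,-6.7,-6.6],[663.1,-199.3,-4.1,-8.2],[665.5,-196.1,-2.6,-8.7],[667.6,-192.5,-1.7,-9],[669.6,-188.4,1.1,-7.3],[671.3,-183.9,2.8,-6],[672.6,-178.8,3.4,-3.4],[673.3,-173.5,3.3,-2.9],[673.5,-168.5,2,-3],[673.2,-163.6,2.3,-2.3]]
E
cat >> fit.py <<'E'
T=-(D[:,2:4]*t).sum(1)
W=np.radians(33)
def mod(p,sh):
    x=(np.radians(ph-p[0])+np.pi)%(2*np.pi)-np.pi; a=abs(x)<W
    if sh=='cos': h=np.where(a,1.5*(1+np.cos(np.pi*x/W)),0); s=np.where(a,-1.5*np.pi/W*np.sin(np.pi*x/W),0)/64
    else: h=np.where(a,3*(1-abs(x)/W),0); s=np.where(a,-np.sign(x)*3/W/64,0)
    N=p[1]+2.5*h
    return (30+64*N*(p[2]+s))/46
for sh in ['cos','tri']:
    for st in (310,320,330):
        o=least_squares(lambda p:mod(p,sh)-T,[st,3.5,.45]);print(sh,o.x,o.cost)
E
python3 fit.py
```

```text
c [ 627.5223382  -169.94256877] free [ 627.53087609 -169.85234219   46.13727896] res [ 0.19  0.32  0.33  0.45  0.37  0.39 -0.01 -0.03 -0.06 -0.03  0.02 -0.05
 -0.05 -0.01  0.04  0.05  0.07  0.1   0.18  0.22  0.23  0.25  0.29  0.22
  0.2   0.13  0.11 -0.01 -0.05 -0.05 -0.06 -0.08  0.    0.12]
82.9 tan 2.55 rad -1.09
98.2 tan 3.25 rad -1.98
113.0 tan 3.03 rad -1.83
127.7 tan 2.77 rad -3.28
142.2 tan 2.64 rad -4.54
156.4 tan 4.08 rad -4.11
165.5 tan 3.04 rad -0.56
175.5 tan 3.6 rad 0.19
185.6 tan 2.93 rad 1.22
195.9 tan 3.01 rad 1.43
206.1 tan 3.3 rad 0.83
215.5 tan 3.06 rad 0.16
225.6 tan 2.48 rad 0.18
235.8 tan 4.11 rad -0.72
246.0 tan 2.72 rad 0.77
255.9 tan 3.42 rad -0.48
266.0 tan 3.21 rad -0.08
275.8 tan 3.12 rad 0.08
285.7 tan 2.73 rad 0.48
294.5 tan 5.52 rad 0.78
298.7 tan 6.98 rad -0.17
302.8 tan 7.89 rad -0.69
307.0 tan 8.18 rad -0.28
311.4 tan 8.83 rad 0.34
315.9 tan 9.4 rad -0.22
320.5 tan 8.93 rad 2.06
325.4 tan 8.64 rad 2.79
330.6 tan 8.68 rad 2.93
336.3 tan 6.24 rad 3.94
342.3 tan 4.87 rad 4.49
348.9 tan 2.68 rad 3.99
355.6 tan 2.64 rad 3.51
1.8 tan 3.06 rad 1.9
7.9 tan 2.59 rad 1.96
cos [320.3105855    2.84620484   0.63410014] 7.496452884670388
cos [320.31056395   2.84620464   0.63410013] 7.496452885499903
cos [320.31068648   2.84620583   0.63410019] 7.496452884585949
tri [321.3661245    2.67271412   0.66399766] 7.742250027863888
tri [320.37845946   2.46554488   0.7075721 ] 5.01133805760119
tri [321.36612322   2.67271408   0.66399766] 7.7422500278643165
```

The drag profile fits a crest with the handle at about 320°, and it is symmetric between 288° and 350°. I'll turn back to it, sampling as I go.

>>> {"op": "apply_moves", "data": {
  "rows": [
    [0,0,0,-0.4,0.04,0,0.1],
    [0,0,0,-0.4,0,0,0.1]
  ]
}}

```text
time_s: 20.43
tcp_pos: [673.7, -167.7, 173.7]
tcp_rot: [-179.9, -0.3, 90.3]
ft_force: [0.5, 2.7, 5.8]
finger_gap: 0.199
grasp_force: 24.8
```

>>> {"op": "apply_moves", "data": {
  "rows": [
    [0,0,0,-0.4,-0.03,0,0.1]
  ]
}}

```text
time_s: 20.52
tcp_pos: [673.7, -171.8, 173.7]
tcp_rot: [-179.9, -0.3, 90.2]
ft_force: [0.4, 2.5, 5.3]
finger_gap: 0.202
grasp_force: 24.8
```

>>> {"op": "apply_moves", "data": {
  "rows": [
    [0,0,0,-0.4,-0.07,0,0.1]
  ]
}}

```text
time_s: 20.6
tcp_pos: [673.3, -175.9, 173.7]
tcp_rot: [-179.9, -0.3, 90.2]
ft_force: [1.2, 3.1, 4.4]
finger_gap: 0.2
grasp_force: 24.7
```

>>> {"op": "apply_moves", "data": {
  "rows": [
    [0,0,0,-0.39,-0.1,0,0.1]
  ]
}}

```text
time_s: 20.68
tcp_pos: [672.6, -179.9, 173.7]
tcp_rot: [-180.0, -0.3, 90.2]
ft_force: [2.8, 5.1, 4.1]
finger_gap: 0.197
grasp_force: 24.7
```

>>> {"op": "apply_moves", "data": {
  "rows": [
    [0,0,0,-0.38,-0.13,0,0.1]
  ]
}}

```text
time_s: 20.77
tcp_pos: [671.6, -183.5, 173.7]
tcp_rot: [180.0, -0.3, 90.2]
ft_force: [3.7, 6.3, 3.9]
finger_gap: 0.2
grasp_force: 24.8
```

>>> {"op": "apply_moves", "data": {
  "rows": [
    [0,0,0,-0.37,-0.17,0,0.1]
  ]
}}

```text
time_s: 20.85
tcp_pos: [670.4, -186.7, 173.8]
tcp_rot: [179.9, -0.3, 90.3]
ft_force: [5.1, 7.5, 3.5]
finger_gap: 0.198
grasp_force: 24.7
```

>>> {"op": "apply_moves", "data": {
  "rows": [
    [0,0,0,-0.35,-0.2,0,0.1]
  ]
}}

```text
time_s: 20.93
tcp_pos: [668.9, -189.8, 173.8]
tcp_rot: [179.8, -0.3, 90.3]
ft_force: [6.8, 7.0, 1.7]
finger_gap: 0.203
grasp_force: 24.6
```

>>> {"op": "apply_moves", "data": {
  "rows": [
    [0,0,0,-0.33,-0.23,0,0.1]
  ]
}}

```text
time_s: 21.02
tcp_pos: [667.2, -192.9, 173.8]
tcp_rot: [179.8, -0.3, 90.3]
ft_force: [8.6, 6.1, 2.0]
finger_gap: 0.204
grasp_force: 24.6
```

>>> {"op": "apply_moves", "data": {
  "rows": [
    [0,0,0,-0.31,-0.26,0,0.1]
  ]
}}

```text
time_s: 21.1
tcp_pos: [665.0, -196.1, 173.9]
tcp_rot: [179.7, -0.3, 90.3]
ft_force: [10.3, 5.4, 0.3]
finger_gap: 0.203
grasp_force: 24.5
```

>>> {"op": "apply_moves", "data": {
  "rows": [
    [0,0,0,-0.29,-0.28,0,0.1],
    [0,0,0,0,0,0,0.1]
  ]
}}

```text
time_s: 21.27
tcp_pos: [660.9, -201.4, 173.8]
tcp_rot: [179.8, -0.1, 90.2]
ft_force: [5.0, 0.9, 2.5]
finger_gap: 0.204
grasp_force: 24.7
```

>>> {"op": "apply_moves", "data": {
  "rows": [
    [0,0,0,0.08,0.14,0,0.1],
    [0,0,0,0.08,0.14,0,0.1],
    [0,0,0,0,0,0,0.1],
    [0,0,0,0,0,0,0.1]
  ]
}}

```text
time_s: 21.6
tcp_pos: [660.8, -202.3, 173.7]
tcp_rot: [-179.8, -0.0, 90.0]
ft_force: [-1.5, 1.4, 5.8]
finger_gap: 0.199
grasp_force: 25.1
```

>>> {"op": "apply_moves", "data": {
  "rows": [
    [0,0,0,0.14,0.13,0,0.1],
    [0,0,0,0.14,0.13,0,0.1],
    [0,0,0,0.14,0.13,0,0.1],
    [0,0,0,0,0,0,0.1]
  ]
}}

```text
time_s: 21.93
tcp_pos: [662.1, -201.3, 173.5]
tcp_rot: [-179.5, 0.1, 89.9]
ft_force: [-8.2, -2.8, 8.2]
finger_gap: 0.2
grasp_force: 25.4
```

>>> {"op": "apply_moves", "data": {
  "rows": [
    [0,0,0,0.08,0.07,0,0.1],
    [0,0,0,0.08,0.07,0,0.1],
    [0,0,0,0,0,0,0.1]
  ]
}}

```text
time_s: 22.18
tcp_pos: [663.0, -200.3, 173.5]
tcp_rot: [-179.5, 0.2, 89.9]
ft_force: [-8.3, -2.6, 8.2]
finger_gap: 0.197
grasp_force: 25.5
```

>>> {"op": "apply_moves", "data": {
  "rows": [
    [0,0,0,-0.05,-0.15,0,0.1],
    [0,0,0,-0.05,-0.15,0,0.1],
    [0,0,0,0,0,0,0.1]
  ]
}}

```text
time_s: 22.43
tcp_pos: [662.4, -200.1, 173.7]
tcp_rot: [-179.8, 0.2, 89.9]
ft_force: [-3.2, -4.7, 4.9]
finger_gap: 0.202
grasp_force: 25.1
```

>>> {"op": "apply_moves", "data": {
  "rows": [
    [0,0,0,-0.1,-0.08,0,0.1],
    [0,0,0,-0.1,-0.08,0,0.1],
    [0,0,0,0,0,0,0.1]
  ]
}}

```text
time_s: 22.68
tcp_pos: [662.2, -200.2, 173.7]
tcp_rot: [-179.9, 0.1, 90.0]
ft_force: [-1.7, -3.3, 4.3]
finger_gap: 0.201
grasp_force: 25.0
```

>>> {"op": "apply_moves", "data": {
  "rows": [
    [0,0,0,-0.12,-0.06,0,0.1],
    [0,0,0,0,0,0,0.1],
    [0,0,0,0,0,0,0.25],
    [0,0,0,0,0,0,0.35],
    [0,0,0,0,0,0,0.5]
  ]
}}

```text
time_s: 23.1
tcp_pos: [662.6, -198.4, 173.0]
tcp_rot: [-180.0, -0.1, 90.2]
ft_force: [0.5, -0.1, -0.8]
finger_gap: 0.48
grasp_force: 0.0
```

>>> {"op": "apply_moves", "data": {
  "rows": [
    [0,0,0,0,0,0,0.5],
    [0,0,0,0,0,-1.5,0.5],
    [0,0,0,0,0,-2.5,0.5],
    [0,0,0,0,0,-2.5,0.5],
    [0,0,0,0,0,0,0.5]
  ]
}}

```text
time_s: 23.52
tcp_pos: [664.6, -200.9, 244.6]
tcp_rot: [179.5, 0.1, 90.1]
ft_force: [-0.9, -0.6, 0.2]
finger_gap: 0.5
grasp_force: 0.0
```

>>> {"op": "apply_moves", "data": {
  "rows": [
    [0,0,0,2.8,-0.2,0,0.1],
    [0,0,0,2.8,-0.2,0,0],
    [0,0,0,2.8,-0.2,0,0],
    [0,0,0,2.8,-0.2,0,0],
    [0,0,0,2.8,-0.2,0,0]
  ]
}}

```text
time_s: 23.93
tcp_pos: [651.8, -58.5, 238.5]
tcp_rot: [-180.0, -0.0, 90.1]
ft_force: [-0.0, -0.2, 0.2]
finger_gap: 0.002
grasp_force: 0.0
```

>>> {"op": "apply_moves", "data": {
  "rows": [
    [0,0,0,2.8,-0.2,0,0],
    [0,0,0,0,0,0,0],
    [0,0,0,0,0,0,0],
    [0,0,0,0,0,0,0]
  ]
}}

```text
time_s: 24.27
tcp_pos: [650.0, -32.6, 238.7]
tcp_rot: [-180.0, 0.0, 90.1]
ft_force: [0.7, -0.5, -0.0]
finger_gap: -0.001
grasp_force: 0.0
```

Run:
```python
from h import *
s=ctrl.observe();print(s['tcp_pos'],s['tcp_rot'],s['ft_force'])
A=[]
for n in ['side','wrist','scene']:
    im,d,X,info=cloud(n);P=X.reshape(-1,3)
    cv2.imwrite(f'pics/{n}3.png',im);i=im.astype(int)
    k=(abs(P[:,0]-627)<62)&(abs(P[:,1]+170)<62)&(P[:,2]>100)&(P[:,2]<134);print(n,'handle',k.sum(),P[k].mean(0))
    red=(i[...,2]>100)&(i[...,1]<70)&(i[...,0]<70)&(abs(X[...,0]-649)<30)&(abs(X[...,1]+32)<30)&(X[...,2]>50)&(X[...,2]<80)
    if red.sum(): print('pad',red.sum(),X[red].mean(0),np.percentile(X[red],[5,95],axis=0).tolist())
```

```text
[649.96651723 -32.59780971 238.72472966] [-1.79992472e+02  2.83479942e-02  9.01017416e+01] [ 0.67860013 -0.50381492 -0.04975987]
side handle 3 [ 656.3650282  -195.06652018  129.49200729]
pad 23 [652.16525646 -34.06414299  67.64450133] [[642.1465074445989, -43.9598264007708, 65.53677780082022], [661.9812522054302, -26.18089757335928, 69.3461347524438]]
wrist handle 0 [nan nan nan]
pad 286 [652.52203673 -30.85277166  66.72702222] [[640.1482043427526, -45.70877224213254, 64.18278049058486], [664.9338995233408, -16.402995844683076, 68.60183506869132]]
scene handle 0 [nan nan nan]
pad 114 [649.43705302 -34.06575647  66.9315768 ] [[637.6810980281628, -48.80313156672273, 64.70954334672085], [663.2975347572929, -17.574556418212214, 69.27900364914738]]<stdin>:7: RuntimeWarning: Mean of empty slice.
  ret = um.true_divide(
```

>>> {"op": "apply_moves", "data": {
  "rows": [
    [0,0,0,0.1,0.1,2.5,0],
    [0,0,0,0,0,2.5,0],
    [0,0,0,0,0,2.5,0],
    [0,0,0,0,0,1.3,0],
    [0,0,0,0,0,0,0]
  ]
}}

```text
time_s: 24.83
tcp_pos: [649.0, -32.3, 147.3]
tcp_rot: [-179.6, 0.0, 90.0]
ft_force: [-0.1, 0.8, 0.0]
finger_gap: -0.002
grasp_force: 0.0
```

>>> {"op": "apply_moves", "data": {
  "rows": [
    [0,0,0,0,0,0.4,0],
    [0,0,0,0,0,0.4,0],
    [0,0,0,0,0,0.4,0]
  ]
}}

```text
time_s: 25.08
tcp_pos: [652.1, -31.7, 140.4]
tcp_rot: [179.8, -0.0, 90.1]
ft_force: [-0.1, 0.7, 5.3]
finger_gap: 0.001
grasp_force: 3.3
```

>>> {"op": "apply_moves", "data": {
  "rows": [
    [0,0,0,0,0,0.3,0],
    [0,0,0,0,0,0.3,0],
    [0,0,0,0,0,0,0]
  ]
}}

```text
time_s: 25.33
tcp_pos: [652.5, -29.3, 134.5]
tcp_rot: [179.8, -0.2, 90.2]
ft_force: [-0.0, 3.3, 2.8]
finger_gap: 0.002
grasp_force: 1.7
```

>>> {"op": "apply_moves", "data": {
  "rows": [
    [0,0,0,-0.1,0,0.3,0],
    [0,0,0,0,0,0.3,0],
    [0,0,0,0,0,0,0]
  ]
}}

```text
time_s: 25.58
tcp_pos: [652.9, -28.1, 129.0]
tcp_rot: [179.8, -0.3, 90.2]
ft_force: [0.7, 7.0, 5.9]
finger_gap: -0.001
grasp_force: 3.6
```

>>> {"op": "apply_moves", "data": {
  "rows": [
    [0,0,0,0,0,0.3,0],
    [0,0,0,0,0,0.2,0],
    [0,0,0,0,0,0,0]
  ]
}}

```text
time_s: 25.83
tcp_pos: [653.2, -27.2, 125.1]
tcp_rot: [179.7, -0.4, 90.3]
ft_force: [-1.1, 8.7, 11.5]
finger_gap: -0.001
grasp_force: 6.4
```

>>> {"op": "apply_moves", "data": {
  "rows": [
    [0,0,0,0,0,0.15,0],
    [0,0,0,0,0,0,0],
    [0,0,0,0,0,0,0]
  ]
}}

```text
time_s: 26.08
tcp_pos: [653.2, -27.0, 124.1]
tcp_rot: [179.7, -0.4, 90.3]
ft_force: [-2.8, 9.3, 13.8]
finger_gap: -0.003
grasp_force: 7.8
```

>>> {"op": "apply_moves", "data": {
  "rows": [
    [0,0,0,0,0,-1,0],
    [0,0,0,0,0,-2,0],
    [0,0,0,0,0,-3,0],
    [0,0,0,0,0,-3,0],
    [0,0,0,0,0,-3,0]
  ]
}}

```text
time_s: 26.5
tcp_pos: [650.7, -33.3, 241.9]
tcp_rot: [-180.0, 0.1, 90.0]
ft_force: [1.0, 0.2, 0.1]
finger_gap: -0.0
grasp_force: 0.0
```

>>> {"op": "apply_moves", "data": {
  "rows": [
    [0,0,0,3,-1,-2,0],
    [0,0,0,3,-1,-2,0],
    [0,0,0,3,-1,-2,0],
    [0,0,0,0,0,0,0],
    [0,0,0,0,0,0,0]
  ]
}}

```text
time_s: 26.92
tcp_pos: [621.1, 59.9, 302.3]
tcp_rot: [179.8, -0.1, 90.3]
ft_force: [0.7, -1.3, -1.3]
finger_gap: -0.002
grasp_force: 0.0
```

Run:
```python
from h import *
s=ctrl.observe();print(s['tcp_pos'],s['ft_force'])
for n in ['side','scene','wrist']:
    im,d,X,info=cloud(n);P=X.reshape(-1,3)
    cv2.imwrite(f'pics/{n}4.png',im);i=im.astype(int)
    k=(abs(P[:,0]-627)<62)&(abs(P[:,1]+170)<62)&(P[:,2]>100)&(P[:,2]<134)
    if k.sum(): print(n,'handle',k.sum(),P[k].mean(0))
    for nm,(cx,cy,z0,z1) in {'pad':(650,-32,35,80),'knob':(513,-170,108,120)}.items():
        red=(i[...,2]>100)&(i[...,1]<70)&(i[...,0]<70)&(abs(X[...,0]-cx)<30)&(abs(X[...,1]-cy)<30)&(X[...,2]>z0)&(X[...,2]<z1)
        if red.sum(): print(n,nm,red.sum(),X[red].mean(0))
```

```text
[621.11352434  59.85628181 302.28678032] [ 0.69248197 -1.26171241 -1.29480515]
side handle 53 [ 659.79678374 -195.34126574  115.8802793 ]
side knob 5 [ 515.54904468 -161.34015817  109.57160165]
scene pad 127 [650.50218987 -30.19912287  52.90932883]
scene knob 63 [ 511.18008535 -170.02379433  114.79940556]
wrist pad 21 [654.83683173 -13.05634447  46.24370707]
```

View pics/side4.png

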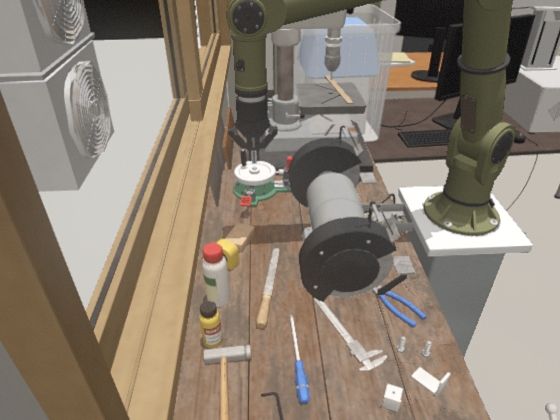

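The pad stays about 14 mm down (z 53, was 67). The handle, at about (243,156), is still near 318°, and the tools are untouched. Handing in.

```bash
python3 -c "
from bench import ticket
print(ticket.job_done())"
```

```text
the job is handed in; nothing more can be done
None
```

I handed the job in after about 27 s of the 72 s allowed, with the high spot at the feeler to within about 5 mm by my estimate, the tip resting on the rim, the brake pad about 14 mm down and holding, and the tools where they were; the hand-in gave no verdict, and the peak feeler force could only be inferred (about 12–13 N against the 14 N limit).

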